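# Switch a bench tester off and pop its battery hatch

### The arm

A 7-joint arm with a two-finger parallel gripper is mounted at the origin on a cart in front of the work surface, level with it; the furniture and walls round the work are solid. World frame = base frame: x ahead of the robot, y to its left, z up, the work surface at z = 0. Lengths are in m, angles in rad, forces in N, time in s.
With the tool pointing down it reaches from about 0.425 to 0.875 m from the base axis. Payload 9.9 kg.
Tool frame: the origin (TCP) lies at the very end of the fingers, on their centre line; the grasp point (between the pads) lies 19 mm behind it (pinch_z is the z of the grasp point in the tool frame, in m); z points along the fingers, y is the direction in which the jaws open and shut (so a half turn about z gives the same grasp; the last joint's range is limited). The gripper opens to 85 mm and grips with 20 to 120 N. Pads are 22 mm wide; open, the fingers measure 114 mm over their backs; the gripper's body (76 mm by 85 mm) begins 54 mm behind the grasp point. The pads swing forward as they close: fully open they stand 13 mm farther back than shut.
Start: joints at [-1.204, 0.576, 0.025, 1.437, -0.015, 1.129, -0.057], TCP at [0.294, 0.608, 0.231] pointing down, gripper open.
Joint ranges: [-2.76, 2.76], [-0.34, 2.15], [-1.52, 1.57], [0.19, 2.46], [-1.09, 4.23], [0.17, 1.99], [-2.82, 2.82]. Speed limits (rad/s): [2.22, 2.22, 3.01, 3.01, 3.14, 3.14, 3.14].

### API

Orientations are given as a rotation vector (axis times angle).
In Python, from bench import * gives the robot as it stands.
- The arm moves only by the shell command python3 -m jog 'ROWS'. ROWS is JSON, a list of rows, each an object with "linear": the shift along the tool's x, y, z in units of 40 mm (1.0 is 40 mm), a list of three; "spin": the turn about the tool's z in units of 6 degrees (1.0 is 6 degrees); "claw": the gripper command: -1 is shut, 1 is fully open, values between are in proportion. A call has 1 to 20 rows; each row shifts and turns the pose as measured when the row begins, along the tool's axes as they then stand; what a row does not reach is not made up. A row lasts 1/12 s, in which the tool goes at most 41.7 mm and 7.16 degrees, less where a joint would pass 70% of its speed; a pose out of reach is approached as far as the arm can. A call is refused whole if a number of a shift passes 1 or a number of a turn 1, either way. A call with a gripper value outside its range is refused whole. The fingers move at their own pace and stop on an object; the grip force is fixed at half the most. Time passes only in rows, so rows that do not move let the fingers close. It gives the time, the measured TCP pose, the force and the opening at its end, in the units of the state.
- get_obs(): the state, without advancing time (a new reading comes with each control period).
- grab_frame(name): name is "scene" or "top"; returns the picture (400x640x3 uint8, red, green, blue); there is no depth.
- camera_params(name): a dict with "fx", "fy", "cx", "cy" (pixels), "distortion" ([k1, k2, p1, p2, k3] as OpenCV has them; the pictures are not rectified), "position" and "rotation" of the camera in the world. Camera axes: x right, y down, z forward; pixel columns grow to the right and rows downward; lengths in m; the calibration is good to about 2 mm. A picture is of the moment at which its call begins. camera_params takes no time and is no camera call.
- close_job(): hands the job in, once; it reports no verdict.
The state is a dict: "time_s": time; "q": joint angles; "qvel": joint speeds; "tau": joint torques, N m; "tcp_pos": TCP position; "ee_rot": TCP orientation; "force": force on the tool from outside, world axes, zero at the start; "ft_torque": the same for the moment, N m; "grip_width": opening from 0.0 (shut) to 1.0 (fully open).
Only numpy, scipy, OpenCV 4.12 (cv2) and the standard library are available. Lean on these libraries where they do the work, as an engineer would, in place of code of your own. Each camera call takes 0.05 s, during which the arm holds its last target.

### The job

The bench tester's cells are due for a change: first switch it off by pressing down the raised end of its rocker switch, and then press the battery hatch down once on its round finger mark, lightly, until its push-push latch lets go. Take the finger away so that the hatch springs up by itself, do not push or touch the hatch again once it is up, and watch it for two seconds to be sure it stays open. Work by touch only: do not pick up or shove the tester, and leave the cells, screwdriver and solder spool around it where they are.

Things in the scene. Friction and masses are not known exactly. Their poses are not given: they have to be found in the camera images.
- tester: Light grey bench tester, flat plastic case on rubber feet, loose, 1 to 1.5 kg, 150 mm deep (its x) by 200 mm wide (its y); top face 62 mm above the desk. Origin: centre of its underside. x points to its back (away from the robot at yaw 0), y to its left, z up. Right half of the top: dark face plate with display, 15 mm high knob and rocker switch; left half: battery hatch, three 17 mm posts behind it.
- rocker (a joint): Rocker switch angle, rad, about the tester's y: 0 = on (the end towards the tester's back, +x, stands raised), 0.34 to 0.36 = off (that end down, the other raised). It snaps over past mid travel (0.17) and stays; pressing the raised end takes 4 to 5 N.
- rocker_raised_end (a point): Point on the upper face of the rocker's raised (+x) end, 3.5 mm from that end; moves with the rocker. While on: x -23, y -22, z 70 mm in the tester's frame; off: 4 mm lower. The black rocker is V-shaped, 30 mm long (tester's x), 21.5 mm wide, pivot in the middle. Its pressed half lies level 4 mm above the case's top. Nothing higher within 20 mm of it.
- hatch (a joint): Hatch angle, rad, about the hinge at its back (+x) edge: 0 = latched, flush; negative = pressed in (stop -0.095); positive = open, up and back (stop 1.2). Push-push latch: press past -0.08 and let go; a damped spring then lifts it to 1.2 in 1.5 s and holds it. Pressing it fully shut would lock it again. Press: 3 to 4 N on the finger mark, 5 mm deep to the stop.
- hatch_dimple (a point): Centre of the flat round finger mark, 25 mm across, on the hatch's upper face; moves with the hatch. Closed: x -40, y 52, z 62 mm in the tester's frame, 52 mm from the hinge line, 22 mm from the free front edge. The hatch is 71 mm (tester's x) by 72 mm (y); the mark is midway across. The case's rim round the hatch is rigid: press within the hatch.
- hatch_edge (a point): Middle of the hatch's free front edge, upper face, 74 mm from the hinge line; moves with the hatch. Closed: x -62, y 52, z 62 mm in the tester's frame; fully open it stands about 70 mm higher.
- fresh_cell_0: Loose cylindrical cell, 50 mm long, 15 mm thick, lying to the right of the tester. Origin: centre of its underside. Leave alone.
- fresh_cell_1: A second such cell beside the first. Origin: centre of its underside. Leave alone.
- screwdriver: Small loose screwdriver, 131 mm long, 17 mm thick, lying in front of the tester. Origin: centre of its underside. Leave alone.
- spool: Loose spool of solder, 50 mm across, 38 mm high, standing to the left of the tester. Origin: centre of its underside. Leave alone.

How it is judged:
By the outcome, as a careful person would: the job done as asked, in the order asked, and still so for the second after the job is handed in, with the robot touching nothing.
It also fails if it takes over 42 s, if anything falls off the work surface, if the arm or the gripper's body presses on something with over 40 N, if the wrist force passes 120 N, or if a joint passes its speed limit or range.

## Working session

There is one attempt and no reset: what is moved stays moved. The work goes in short steps, Python scripts to look and compute and a shell command to move; the robot and the scene stay as the last step left them, time stands still between calls to the robot, and variables do not carry over. Pictures are saved under pics/ and viewed, and the job is handed in when it is done.

```bash
mkdir -p pics; ls; python3 - <<'E'
from bench import *
import cv2
o=get_obs(); print({k:o[k] for k in ('time_s','tcp_pos','ee_rot','force','grip_width')})
for n in ('scene','top'):
    cv2.imwrite(f'pics/{n}0.png',grab_frame(n)[:,:,::-1]); print(camera_params(n))
E
```

```text
pics
{'time_s': 0.0, 'tcp_pos': array([0.29387523, 0.60716718, 0.23044804]), 'ee_rot': array([-7.02013018e-01, -3.06184118e+00,  2.53018668e-03]), 'force': array([0.73132161, 0.63636628, 0.15473967]), 'grip_width': 1.0022496676221477}
{'fx': 424.7741654464513, 'fy': 424.7741654464513, 'cx': 315.8607196773825, 'cy': 195.46650027361417, 'distortion': array([-0.07771909,  0.        ,  0.        ,  0.        ,  0.        ]), 'position': array([ 0.25740616, -0.3129834 ,  0.71184163]), 'rotation': array([-2.35550721,  0.60636941, -0.20586828])}
{'fx': 428.42122255085894, 'fy': 428.42122255085894, 'cx': 321.9330975523301, 'cy': 196.9904057718436, 'distortion': array([-0.04148517,  0.        ,  0.        ,  0.        ,  0.        ]), 'position': array([0.38050956, 0.19778753, 0.98084305]), 'rotation': array([-2.12842925,  2.13079336, -0.1842701 ])}
```

View pics/scene0.png

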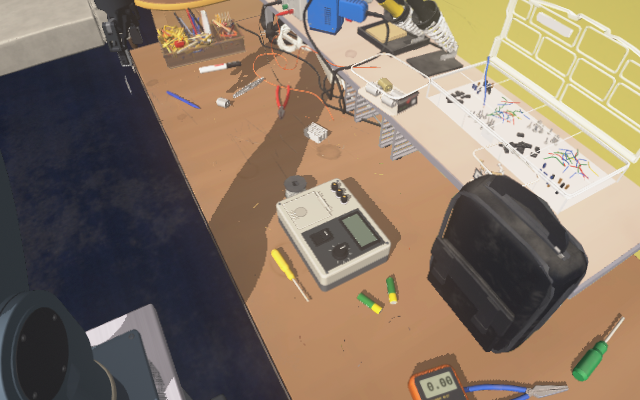

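View pics/top0.png

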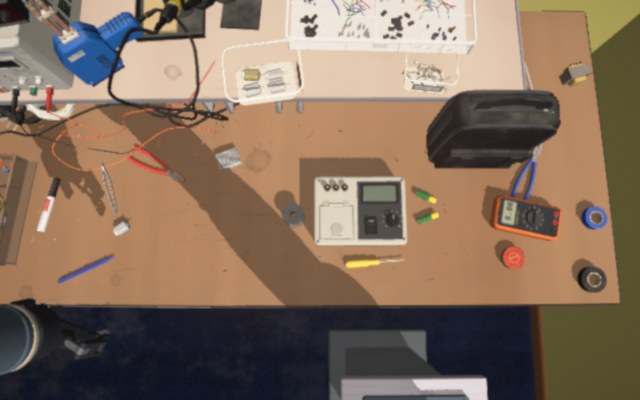

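The tester is at about (361,211) in the top view and (333,232) in the scene view. The rocker is near (371,225) in the top view and the hatch near (336,220). Next I'll measure the case.

```bash
cat > h.py <<'E'
import numpy as np,cv2
from bench import *
from scipy.spatial.transform import Rotation as R
def cam(n):
    p=camera_params(n); K=np.array([[p['fx'],0,p['cx']],[0,p['fy'],p['cy']],[0,0,1]])
    return K,np.array(p['distortion']),np.array(p['position']),R.from_rotvec(p['rotation']).as_matrix()
def ray(n,uv,z):
    K,d,t,M=cam(n); q=cv2.undistortPoints(np.array(uv,float).reshape(-1,1,2),K,d).reshape(-1,2)
    w=np.c_[q,np.ones(len(q))]@M.T
    return t+w*((z-t[2])/w[:,2])[:,None]
def proj(n,P):
    K,d,t,M=cam(n); rv=cv2.Rodrigues(M.T)[0]
    return cv2.projectPoints(np.array(P,float).reshape(-1,1,3),rv,-M.T@t,K,d)[0].reshape(-1,2)
E
python3 - <<'E'
from h import *
im=cv2.imread('pics/top0.png'); c=im[160:280,270:450]
cv2.imwrite('pics/topz.png',cv2.resize(c,None,fx=4.4,fy=4.4,interpolation=cv2.INTER_CUBIC))
s=cv2.imread('pics/scene0.png')[165:305,255:415]
cv2.imwrite('pics/scz.png',cv2.resize(s,None,fx=4.2,fy=4.2,interpolation=cv2.INTER_CUBIC))
E
```

```text
(no output)
```

View pics/topz.png

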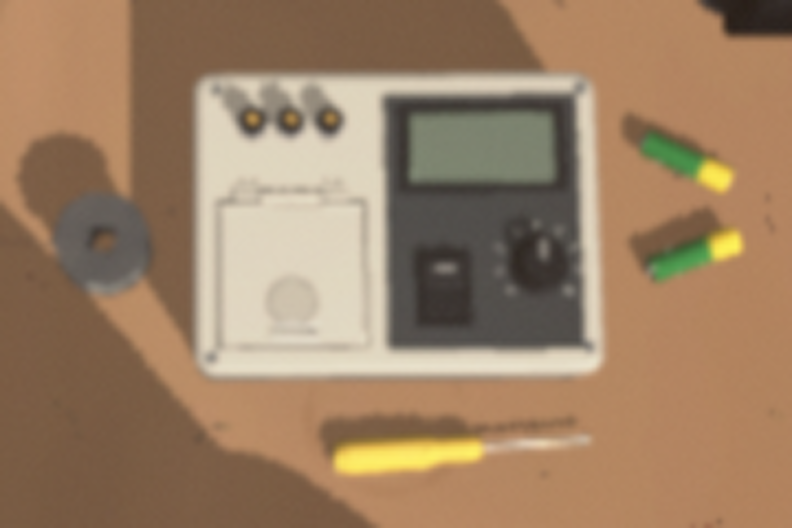

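View pics/scz.png

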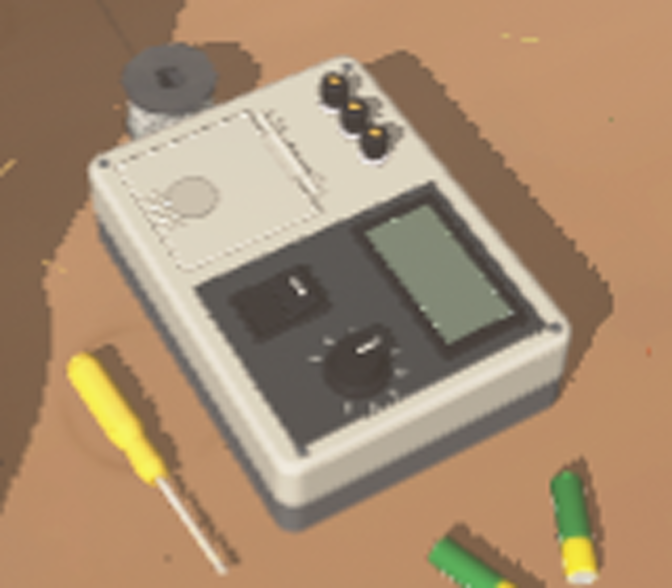

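```bash
python3 - <<'E'
from h import *
T=lambda a:np.array(a)/4.4+[270-.4,160-.4]
S=lambda a:np.array(a)/4.2+[255-.4,165-.4]
scr_t=ray('top',T([(217,90),(580,88),(588,347),(211,357)]),.062)
scr_s=ray('scene',S([(347,67),(557,328),(303,452),(104,162)]),.062)
dt=ray('top',T([(292,300)]),.062)[0]; ds=ray('scene',S([(191,197)]),.062)[0]
for nm,s,d in(('top',scr_t,dt),('scene',scr_s,ds)):
    print(nm,s[:,:2].round(4).tolist(),'ctr',s.mean(0)[:2].round(4),'dimple',d[:2].round(4))
    ydir=(s[0]-s[1]+s[3]-s[2])[:2]; xdir=(s[0]-s[3]+s[1]-s[2])[:2]
    print('yaw',np.degrees(np.arctan2(-ydir[0],ydir[1])),np.degrees(np.arctan2(xdir[1],xdir[0])),np.linalg.norm(ydir)/2,np.linalg.norm(xdir)/2)
# rocker centre
print('rocker',ray('top',T([(445,286)]),.066)[0],ray('scene',S([(279,301)]),.066)[0])
# automatic: light case contour (top view)
for n in('top','scene'):
    im=cv2.imread(f'pics/{n}0.png'); hsv=cv2.cvtColor(im,cv2.COLOR_BGR2HSV)
    m=((hsv[...,1]<60)&(hsv[...,2]>170)).astype(np.uint8)
    m=cv2.morphologyEx(m,cv2.MORPH_CLOSE,np.ones((3,3)))
    k,l,st,ce=cv2.connectedComponentsWithStats(m)
    for i in range(1,k):
        if 270<ce[i][0]<420 and st[i][4]>500: print(n,st[i],ce[i])
E
```

```text
top [[0.5799, 0.2058], [0.5808, 0.0246], [0.4517, 0.0249], [0.4472, 0.2086]] ctr [0.5149 0.116 ] dimple [0.4749 0.1691]
yaw 0.8416561621257435 -0.7007638346190643 0.18246527686585423 0.13093746866064612
scene [[0.5788, 0.2073], [0.5796, 0.0256], [0.4509, 0.0255], [0.4462, 0.2106]] ctr [0.5139 0.1173] dimple [0.4727 0.171 ]
yaw 0.857468420333597 -0.6908329366086199 0.1833716291192416 0.1307087104795114
rocker [0.48125394 0.09454649 0.066     ] [0.47837994 0.09592366 0.066     ]
top [  195     0   338   109 27789] [360.4027133   50.66735039]
top [ 315  177   92   69 3385] [346.16514032 213.57754801]
scene [376 118  41  42 593] [395.22765599 140.69983137]
scene [ 276  178  115  108 4072] [324.021611   225.60265226]
```

```bash
cat >> h.py <<'E'
def rem(target):
    o=get_obs(); M=R.from_rotvec(o['ee_rot']).as_matrix()
    d=M.T@(np.array(target)-o['tcp_pos'])/.04
    yaw=np.degrees(np.arctan2(M[1,0],M[0,0]))
    print('t',round(o['time_s'],2),'tcp',o['tcp_pos'].round(4),'F',o['force'].round(2),'grip',round(o['grip_width'],2),'toolx yaw',round(yaw,2),'z',M[:,2].round(3),'rem units',d.round(2))
E
python3 -m jog '[{"linear":[0,0,0],"spin":-0.9,"claw":-1},{"linear":[0,0,0],"spin":-0.9,"claw":-1},{"linear":[0,0,0],"spin":-0.9,"claw":-1},{"linear":[0,0,0],"spin":-0.9,"claw":-1},{"linear":[0,0,0],"spin":-0.7,"claw":-1},{"linear":[0,0,0],"spin":0,"claw":-1}]'
python3 -c "
from h import *
rem([.495,.0945,.13])"
```

```text
time_s: 0.6
tcp_pos: [0.293, 0.6058, 0.2274]
ee_rot: [0.033, -3.139, 0.011]
force: [-0.3, 0.4, -0.2]
grip_width: 0.143
t 0.6 tcp [0.293  0.6058 0.2274] F [-0.27  0.41 -0.23] grip 0.14 toolx yaw -178.8 z [-0.003 -0.007 -1.   ] rem units [ -4.79 -12.87   2.51]
```

```bash
python3 -m jog '[{"linear":[-0.3,-0.5,0],"spin":0.2,"claw":-1},{"linear":[-0.35,-0.9,0],"spin":0,"claw":-1},{"linear":[-0.35,-0.9,0],"spin":0,"claw":-1},{"linear":[-0.35,-0.9,0],"spin":0,"claw":-1},{"linear":[-0.35,-0.9,0],"spin":0,"claw":-1},{"linear":[-0.35,-0.9,0],"spin":0,"claw":-1},{"linear":[-0.35,-0.9,0],"spin":0,"claw":-1},{"linear":[-0.35,-0.9,0],"spin":0,"claw":-1},{"linear":[-0.35,-0.9,0],"spin":0,"claw":-1},{"linear":[-0.35,-0.9,0],"spin":0,"claw":-1},{"linear":[-0.35,-0.9,0],"spin":0,"claw":-1},{"linear":[-0.35,-0.9,0],"spin":0,"claw":-1},{"linear":[-0.35,-0.9,0],"spin":0,"claw":-1},{"linear":[0,0,0],"spin":0,"claw":-1}]'
python3 -c "
from h import *
rem([.495,.0945,.13])"
```

```text
time_s: 1.77
tcp_pos: [0.4682, 0.1316, 0.2243]
ee_rot: [-0.058, -3.132, 0.013]
force: [0.7, -0.7, -0.8]
grip_width: -0.007
t 1.77 tcp [0.4682 0.1316 0.2243] F [ 0.68 -0.65 -0.84] grip -0.01 toolx yaw 177.86 z [-0.009 -0.008 -1.   ] rem units [-0.72 -0.88  2.36]
```

```bash
python3 -m jog '[{"linear":[-0.4,-0.45,0.4],"spin":-0.35,"claw":-1},{"linear":[-0.35,-0.45,0.4],"spin":0,"claw":-1},{"linear":[0,0,0.8],"spin":0,"claw":-1},{"linear":[0,0,0.6],"spin":0,"claw":-1},{"linear":[0,0,0],"spin":0,"claw":-1},{"linear":[0,0,0],"spin":0,"claw":-1}]'
python3 - <<'E'
from h import *
rem([.495,.0945,.10])
for n in('top','scene'):
    f=grab_frame(n)[:,:,::-1]; cv2.imwrite(f'pics/{n}1.png',cv2.resize(f[120:320,220:460],None,fx=3,fy=3))
E
```

```text
time_s: 2.27
tcp_pos: [0.5002, 0.0889, 0.135]
ee_rot: [-0.038, -3.137, 0.012]
force: [0.9, -0.4, 0.3]
grip_width: -0.001
t 2.27 tcp [0.5002 0.0889 0.135 ] F [ 0.87 -0.35  0.3 ] grip -0.0 toolx yaw 178.63 z [-0.004 -0.007 -1.   ] rem units [0.13 0.14 0.87]
```

View pics/scene1.png

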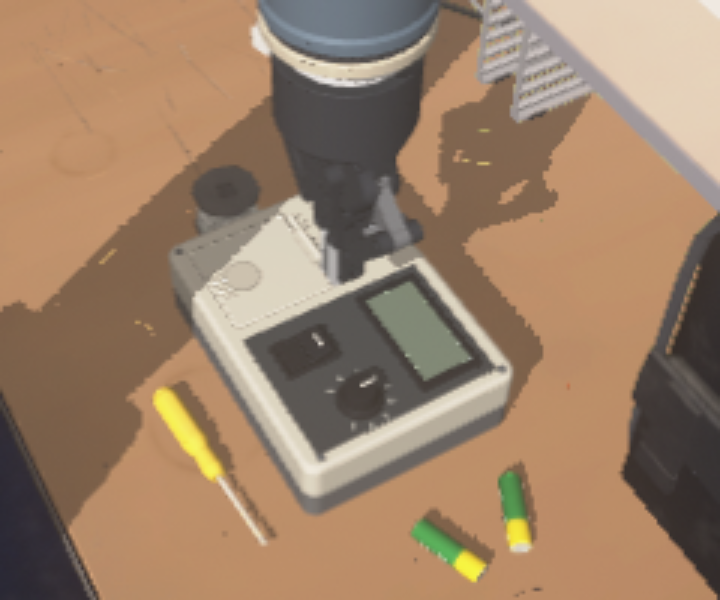

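View pics/top1.png

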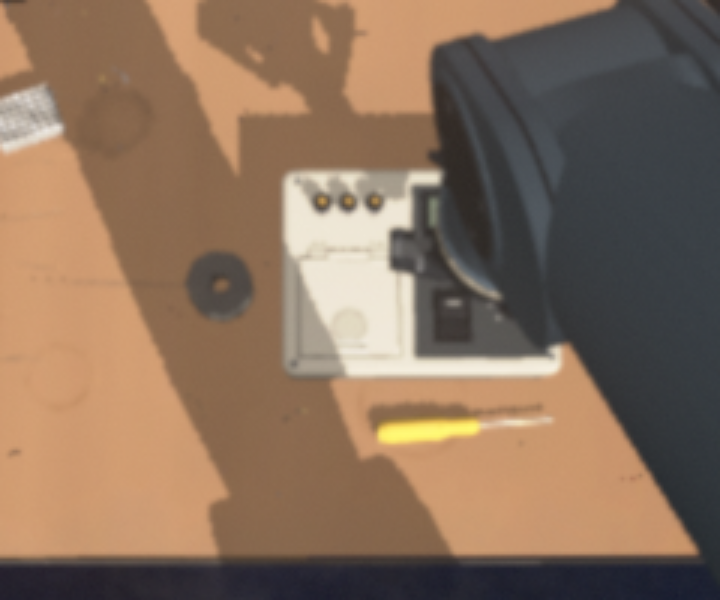

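The scene view shows the fingertip over the plate at (345,275) in the crop, and the rocker is still on. I'll correct the lateral position and go lower.

```bash
python3 -m jog '[{"linear":[0.14,0.14,0.5],"spin":-0.2,"claw":-1},{"linear":[0,0,0.4],"spin":0,"claw":-1},{"linear":[0,0,0.15],"spin":0,"claw":-1},{"linear":[0,0,0],"spin":0,"claw":-1},{"linear":[0,0,0],"spin":0,"claw":-1}]'
python3 - <<'E'
from h import *
rem([.4940,.0945,.070])
p=get_obs()['tcp_pos']; u=(proj('scene',p)[0]-[220,120])*3
f=np.ascontiguousarray(grab_frame('scene')[120:320,220:460,::-1]); f=cv2.resize(f,None,fx=3,fy=3)
cv2.circle(f,tuple(int(a) for a in u),3,(0,0,255),-1)
cv2.imwrite('pics/scene2.png',f); print(u)
E
```

```text
time_s: 2.78
tcp_pos: [0.4989, 0.0984, 0.0999]
ee_rot: [0.0, 3.133, -0.005]
force: [-0.8, 0.6, -0.5]
grip_width: -0.002
t 2.78 tcp [0.4989 0.0984 0.0999] F [-0.78  0.64 -0.52] grip -0.0 toolx yaw 179.99 z [ 0.008 -0.003 -1.   ] rem units [ 0.13 -0.1   0.75]
[330.2494083  299.73680226]
```

View pics/scene2.png

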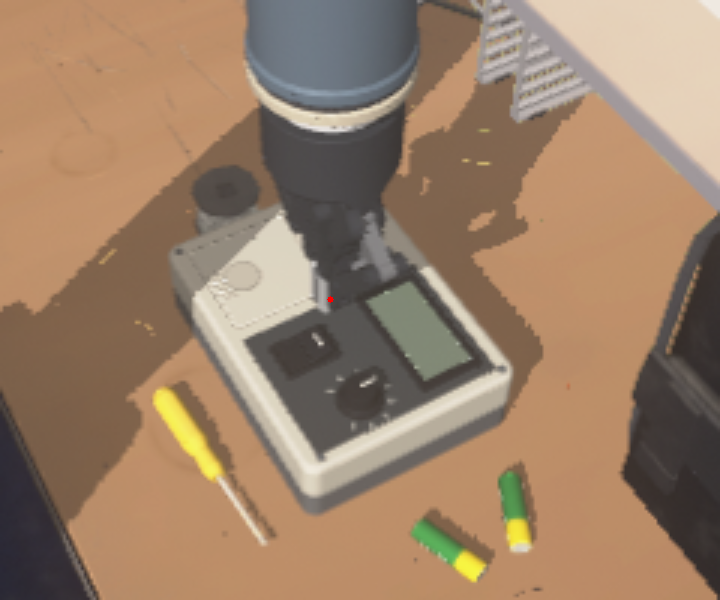

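The projected TCP lands on the fingertip, so the calibration agrees. Descending.

```bash
python3 -m jog '[{"linear":[0.12,-0.1,0.2],"spin":0,"claw":-1},{"linear":[0,0,0.2],"spin":0,"claw":-1},{"linear":[0,0,0.1],"spin":0,"claw":-1},{"linear":[0,0,0],"spin":0,"claw":-1}]'
python3 -c "
from h import *
rem([.494,.0945,.070])"
```

```text
time_s: 3.17
tcp_pos: [0.4971, 0.0953, 0.0828]
ee_rot: [0.001, 3.126, -0.002]
force: [0.0, 0.0, 0.9]
grip_width: -0.002
t 3.17 tcp [0.4971 0.0953 0.0828] F [0.05 0.04 0.86] grip -0.0 toolx yaw 179.95 z [ 0.015 -0.001 -1.   ] rem units [ 0.08 -0.02  0.32]
```

```bash
python3 -m jog '[{"linear":[0.08,-0.02,0.1],"spin":0,"claw":-1},{"linear":[0.03,0,0.1],"spin":0,"claw":-1},{"linear":[0,0,0.07],"spin":0,"claw":-1},{"linear":[0,0,0.05],"spin":0,"claw":-1}]'
python3 -c "
from h import *
rem([.494,.0945,.070])"
```

```text
time_s: 3.5
tcp_pos: [0.4941, 0.0949, 0.07]
ee_rot: [0.002, 3.124, -0.001]
force: [2.5, -1.1, 4.4]
grip_width: 0.002
t 3.5 tcp [0.4941 0.0949 0.07  ] F [ 2.54 -1.05  4.38] grip 0.0 toolx yaw 179.94 z [ 0.018 -0.    -1.   ] rem units [ 0.   -0.01  0.  ]
```

```bash
python3 -m jog '[{"linear":[0,0,0.05],"spin":0,"claw":-1},{"linear":[0,0,0.05],"spin":0,"claw":-1}]'
python3 -c "
from h import *
rem([.494,.0945,.066])"
```

```text
time_s: 3.67
tcp_pos: [0.4953, 0.0949, 0.0662]
ee_rot: [0.002, 3.122, -0.0]
force: [-1.4, 0.8, 13.5]
grip_width: -0.0
t 3.67 tcp [0.4953 0.0949 0.0662] F [-1.41  0.8  13.55] grip -0.0 toolx yaw 179.92 z [ 0.02 -0.   -1.  ] rem units [ 0.03 -0.01  0.  ]
```

It went from 70 to 66 mm and then met a firm stop. Lifting and checking.

```bash
python3 -m jog '[{"linear":[0,0,-0.2],"spin":0,"claw":-1},{"linear":[0,0,-0.6],"spin":0,"claw":-1},{"linear":[0,0.5,-0.7],"spin":0,"claw":-1},{"linear":[0.2,0.7,0],"spin":0,"claw":-1},{"linear":[0.2,0.6,0],"spin":0,"claw":-1},{"linear":[0,0,0],"spin":0,"claw":-1},{"linear":[0,0,0],"spin":0,"claw":-1}]'
python3 - <<'E'
from h import *
rem([.474,.1695,.07])
for n in('top','scene'):
    f=grab_frame(n)[:,:,::-1]; cv2.imwrite(f'pics/{n}3.png',cv2.resize(f[160:310,255:425],None,fx=4,fy=4,interpolation=cv2.INTER_CUBIC))
E
```

```text
time_s: 4.25
tcp_pos: [0.4769, 0.1685, 0.1301]
ee_rot: [0.008, 3.125, -0.0]
force: [1.1, 0.0, 0.1]
grip_width: 0.001
t 4.25 tcp [0.4769 0.1685 0.1301] F [1.13 0.03 0.1 ] grip 0.0 toolx yaw 179.72 z [ 0.017 -0.    -1.   ] rem units [0.1  0.02 1.5 ]
```

View pics/scene3.png

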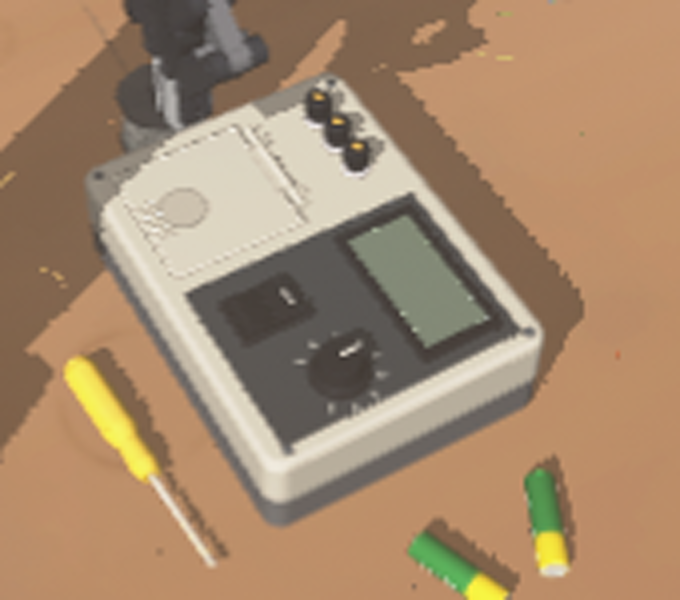

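View pics/top3.png

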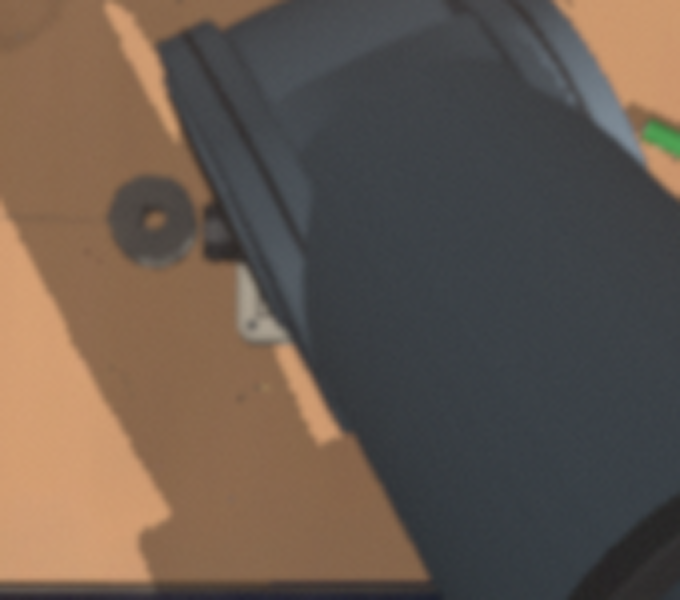

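The scene picture shows the tester clear of the arm, with the rocker at about (267,310) in the crop. I need a before/after comparison to tell its state.

```bash
python3 - <<'E'
from h import *
a=cv2.imread('pics/scene0.png'); b=grab_frame('scene')[:,:,::-1]
cv2.imwrite('pics/scene_now.png',b)
z=lambda i:cv2.convertScaleAbs(cv2.resize(i[222:262,300:350],None,fx=7.5,fy=7.5,interpolation=cv2.INTER_CUBIC),alpha=2)
cv2.imwrite('pics/cmp.png',np.hstack([z(a),z(b)]))
rem([.474,.1695,.07])
g=lambda i:np.float32(cv2.cvtColor(i[180:300,320:400],cv2.COLOR_BGR2GRAY)); print(cv2.phaseCorrelate(g(a),g(b)))
E
```

```text
t 4.4 tcp [0.4772 0.1672 0.1296] F [ 0.94 -0.76 -0.3 ] grip -0.0 toolx yaw 179.59 z [ 0.016 -0.001 -1.   ] rem units [0.1  0.06 1.49]
((0.012365729123345659, 0.03635130655563046), 0.9458401251335938)
```

View pics/cmp.png

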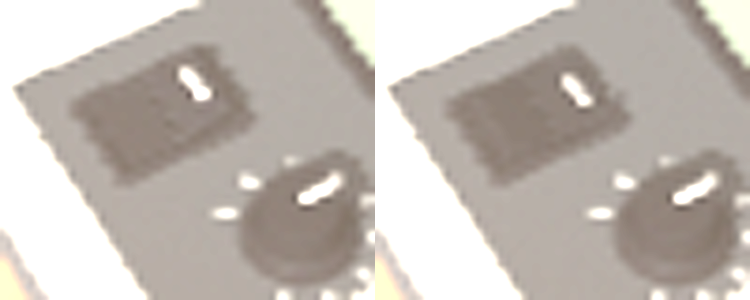

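```bash
python3 -c "
from h import *
print(proj('scene',[[.4915,.0945,.070],[.4915,.0945,.066]])) "
python3 -m jog '[{"linear":[0.08,0.05,0.5],"spin":0,"claw":-1},{"linear":[0,0,0.5],"spin":0,"claw":-1},{"linear":[0,0,0.15],"spin":0,"claw":-1},{"linear":[0,0,0],"spin":0,"claw":-1},{"linear":[0,0,0],"spin":0,"claw":-1}]'
python3 -c "
from h import *
rem([.474,.1695,.062])"
```

```text
[[327.53375157 232.75808508]
 [327.52444504 234.02280406]]
time_s: 4.82
tcp_pos: [0.4762, 0.1642, 0.0825]
ee_rot: [0.022, 3.125, -0.004]
force: [-0.4, 0.5, 0.2]
grip_width: -0.003
t 4.82 tcp [0.4762 0.1642 0.0825] F [-0.45  0.49  0.24] grip -0.0 toolx yaw 179.19 z [ 0.016 -0.003 -1.   ] rem units [0.07 0.13 0.51]
```

The predicted 1.3 px drop of the mark matches what I see, and the mark has stayed there, so the rocker is off. Now the hatch.

```bash
python3 -m jog '[{"linear":[0.06,0.13,0.1],"spin":-0.1,"claw":-1},{"linear":[0,0,0.1],"spin":0,"claw":-1},{"linear":[0,0,0.1],"spin":0,"claw":-1},{"linear":[0,0,0.05],"spin":0,"claw":-1},{"linear":[0,0,0.03],"spin":0,"claw":-1}]'
python3 -c "
from h import *
rem([.474,.1695,.062])"
```

```text
time_s: 5.23
tcp_pos: [0.4755, 0.1695, 0.0683]
ee_rot: [0.007, 3.122, -0.003]
force: [-0.1, -1.2, -0.4]
grip_width: 0.001
t 5.23 tcp [0.4755 0.1695 0.0683] F [-0.14 -1.19 -0.37] grip 0.0 toolx yaw 179.76 z [ 0.019 -0.002 -1.   ] rem units [ 0.04 -0.    0.16]
```

```bash
python3 -m jog '[{"linear":[0.03,0,0.07],"spin":0,"claw":-1},{"linear":[0,0,0.07],"spin":0,"claw":-1},{"linear":[0,0,0.05],"spin":0,"claw":-1}]'
python3 -c "
from h import *
rem([.474,.1695,.0575])"
```

```text
time_s: 5.48
tcp_pos: [0.4747, 0.1697, 0.0605]
ee_rot: [0.006, 3.121, -0.002]
force: [-0.0, 0.0, 2.9]
grip_width: 0.003
t 5.48 tcp [0.4747 0.1697 0.0605] F [-0.01  0.03  2.91] grip 0.0 toolx yaw 179.76 z [ 0.02  -0.002 -1.   ] rem units [ 0.02 -0.01  0.07]
```

```bash
python3 -m jog '[{"linear":[0,0,0.05],"spin":0,"claw":-1}]'; python3 -m jog '[{"linear":[0,0,0.04],"spin":0,"claw":-1}]'
```

```text
time_s: 5.57
tcp_pos: [0.4749, 0.1697, 0.0585]
ee_rot: [0.006, 3.121, -0.002]
force: [-1.1, -0.8, 9.7]
grip_width: -0.0
time_s: 5.65
tcp_pos: [0.4751, 0.1698, 0.0572]
ee_rot: [0.007, 3.12, -0.002]
force: [-4.9, -0.8, 21.9]
grip_width: -0.0
```

Firm stop reached at 57 mm. Retreating straight up now, faster than the hatch rises.

```bash
python3 -m jog '[{"linear":[0,0,-0.8],"spin":0,"claw":-1},{"linear":[0,0,-1],"spin":0,"claw":-1},{"linear":[0,0,-1],"spin":0,"claw":-1},{"linear":[0,0,-1],"spin":0,"claw":-1},{"linear":[0,0,-0.8],"spin":0,"claw":-1},{"linear":[0,0.8,0],"spin":0,"claw":-1},{"linear":[0,0.9,0],"spin":0,"claw":-1},{"linear":[0,0.9,0],"spin":0,"claw":-1},{"linear":[0,0.9,0],"spin":0,"claw":-1},{"linear":[0,0.9,0],"spin":0,"claw":-1},{"linear":[0,0.9,0],"spin":0,"claw":-1},{"linear":[0,0.9,0],"spin":0,"claw":-1},{"linear":[0,0.5,0],"spin":0,"claw":-1},{"linear":[0,0,0],"spin":0,"claw":-1},{"linear":[0,0,0],"spin":0,"claw":-1}]'
python3 - <<'E'
from h import *
f=grab_frame('scene')[:,:,::-1]; cv2.imwrite('pics/scene5.png',cv2.resize(f[120:320,220:460],None,fx=3,fy=3,interpolation=cv2.INTER_CUBIC))
E
```

```text
time_s: 6.9
tcp_pos: [0.4725, 0.4479, 0.2474]
ee_rot: [0.018, 3.122, -0.001]
force: [0.2, -0.3, -0.0]
grip_width: 0.001
```

View pics/scene5.png

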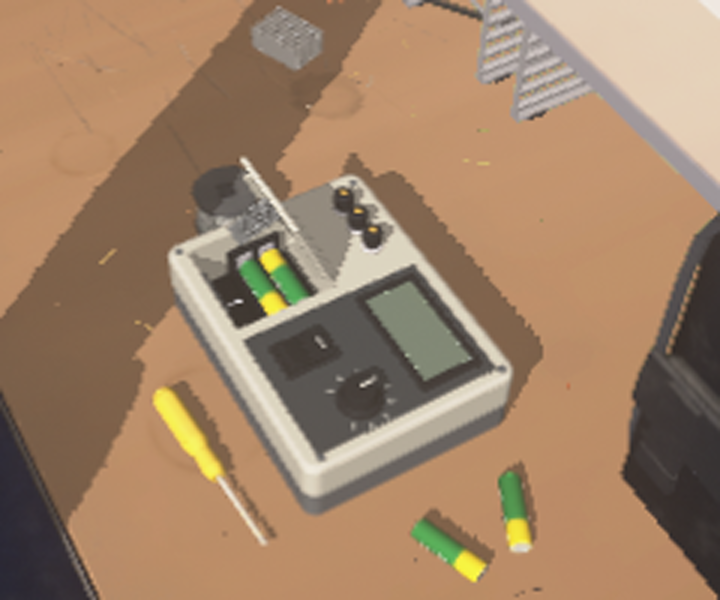

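The hatch is up, with its edge near (243,160) in the crop and the cells visible beneath it. I'll watch it for more than two seconds.

```bash
python3 -m jog '[{"linear":[0,0,0],"spin":0,"claw":-1},{"linear":[0,0,0],"spin":0,"claw":-1},{"linear":[0,0,0],"spin":0,"claw":-1},{"linear":[0,0,0],"spin":0,"claw":-1},{"linear":[0,0,0],"spin":0,"claw":-1},{"linear":[0,0,0],"spin":0,"claw":-1},{"linear":[0,0,0],"spin":0,"claw":-1},{"linear":[0,0,0],"spin":0,"claw":-1},{"linear":[0,0,0],"spin":0,"claw":-1},{"linear":[0,0,0],"spin":0,"claw":-1},{"linear":[0,0,0],"spin":0,"claw":-1},{"linear":[0,0,0],"spin":0,"claw":-1}]'
python3 -c "
from h import *
cv2.imwrite('pics/w1.png',grab_frame('scene')[:,:,::-1])"
python3 -m jog '[{"linear":[0,0,0],"spin":0,"claw":-1},{"linear":[0,0,0],"spin":0,"claw":-1},{"linear":[0,0,0],"spin":0,"claw":-1},{"linear":[0,0,0],"spin":0,"claw":-1},{"linear":[0,0,0],"spin":0,"claw":-1},{"linear":[0,0,0],"spin":0,"claw":-1},{"linear":[0,0,0],"spin":0,"claw":-1},{"linear":[0,0,0],"spin":0,"claw":-1},{"linear":[0,0,0],"spin":0,"claw":-1},{"linear":[0,0,0],"spin":0,"claw":-1},{"linear":[0,0,0],"spin":0,"claw":-1},{"linear":[0,0,0],"spin":0,"claw":-1},{"linear":[0,0,0],"spin":0,"claw":-1},{"linear":[0,0,0],"spin":0,"claw":-1},{"linear":[0,0,0],"spin":0,"claw":-1},{"linear":[0,0,0],"spin":0,"claw":-1}]'
python3 -m jog '[{"linear":[0,0,0],"spin":0,"claw":-1},{"linear":[0,0,0],"spin":0,"claw":-1},{"linear":[0,0,0],"spin":0,"claw":-1},{"linear":[0,0,0],"spin":0,"claw":-1},{"linear":[0,0,0],"spin":0,"claw":-1},{"linear":[0,0,0],"spin":0,"claw":-1},{"linear":[0,0,0],"spin":0,"claw":-1},{"linear":[0,0,0],"spin":0,"claw":-1},{"linear":[0,0,0],"spin":0,"claw":-1},{"linear":[0,0,0],"spin":0,"claw":-1},{"linear":[0,0,0],"spin":0,"claw":-1},{"linear":[0,0,0],"spin":0,"claw":-1}]'
python3 - <<'E'
from h import *
f=grab_frame('scene')[:,:,::-1]; a=cv2.imread('pics/w1.png'); a0=cv2.imread('pics/scene0.png')
print('hatch diff',cv2.absdiff(a,f)[165:305,270:400].max())
g=lambda i:np.float32(cv2.cvtColor(i[180:300,330:400],cv2.COLOR_BGR2GRAY)); print(cv2.phaseCorrelate(g(a0),g(f)))
z=lambda i:cv2.resize(i[165:305,262:402],None,fx=2.85,fy=2.85,interpolation=cv2.INTER_CUBIC)
cv2.imwrite('pics/final.png',np.hstack([z(a),z(f)]))
E
```

```text
time_s: 7.95
tcp_pos: [0.4751, 0.4403, 0.2486]
ee_rot: [0.032, 3.12, -0.004]
force: [0.4, -0.1, 0.7]
grip_width: 0.004
time_s: 9.33
tcp_pos: [0.475, 0.4406, 0.2485]
ee_rot: [0.031, 3.12, -0.004]
force: [-0.5, -0.7, 0.4]
grip_width: 0.004
time_s: 10.33
tcp_pos: [0.475, 0.4406, 0.2485]
ee_rot: [0.031, 3.12, -0.004]
force: [-0.4, 0.8, -0.7]
grip_width: -0.001
hatch diff 2
((-0.04823865421365525, -0.023481271804214998), 0.9124851958619223)
```

View pics/final.png

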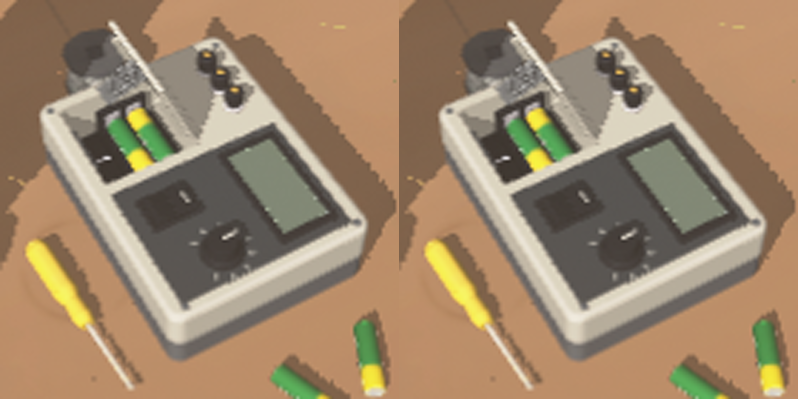

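The hatch edge sits at (112,22) in the left half and at the same spot in the right half, 2.4 s later. The rocker also looks the same in both, still down at its back end.

```bash
python3 -c "
from bench import *
print(close_job())"
```

```text
the job is handed in; nothing more can be done
None
```

The tester is switched off and its battery hatch is open; I handed the job in at about 10.4 s of the 42 s allowed.

- **Rocker:** I pressed the raised end with the closed fingertips. It went from 70 mm down to a firm stop at 66 mm (13.5 N). A picture afterwards showed its white mark about 1 px lower, as predicted for off, and staying there.
- **Hatch:** I pressed once on the finger mark, down to the stop at 57 mm, then lifted away faster than the hatch rises. It came up by itself and I did not touch it again. Two pictures 2.4 s apart, taken once it was up, show no change (largest pixel difference 2).
- **Surroundings:** the tester moved less than 0.05 px between the first and last pictures. The cells, screwdriver and spool look unmoved in the pictures; I did not measure them separately.

**One press was heavier than asked:** the force peaked at about 22 N against the hatch's stop, well above the 3 to 4 N the latch needs. Wrist force stayed well under its 120 N limit. No check failed or disagreed. The rocker's off state rests on that small mark shift and the felt 4 mm travel, not on a direct angle reading.

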